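# Raise a microplate shaker's speed by four clicks and start it

## Robot

A 6-joint arm with a two-finger parallel gripper is mounted at the origin on the work surface. World frame = base frame: x ahead of the robot, y to its left, z up, the work surface at z = 0. Lengths are in m, angles in rad, forces in N, time in s.
With the tool pointing down it reaches from about 0.25 to 0.725 m from the base axis. Payload 4 kg.
Tool frame: the origin (TCP) lies at the very end of the fingers, on their centre line; the grasp point (between the pads) lies 19 mm behind it; z points along the fingers, y is the direction in which the jaws open and shut (so a half turn about z gives the same grasp; the last joint's range is limited). The gripper opens to 85 mm and grips with 20 to 120 N. Pads are 22 mm wide; open, the fingers measure 114 mm over their backs; the gripper's body (76 mm by 85 mm) begins 54 mm behind the grasp point. The pads swing forward as they close: fully open they stand 13 mm farther back than shut.
Start: joints at [1.346, 0.241, 0.005, 1.335, 0, 1.571], TCP at [0.111, 0.487, 0.231] pointing down, gripper open.
Joint ranges: [-2.72, 2.72], [-1.05, 1.87], [-1.09, 1.28], [-1.99, 2.15], [-1.42, 1.44], [-3.14, 3.14]. Speed limits (rad/s): [2.79, 2.79, 3.14, 3.14, 3.14, 3.14].

## Interface

Orientations are given as a unit quaternion [x, y, z, w].
In Python, from workcell import bot gives the robot as it stands.
- The arm moves only by the shell command python3 -m crank 'ROWS'. ROWS is JSON, a list that holds one entry, the list of rows, each a list of 5 numbers: the shift along the tool's x, y, z in mm, then the turn about the tool's z in degrees, then the closure in counts, from 0 (fully open) to 255 (shut). In form: [[[tx, ty, tz, turn, grip], ...]]. A call has 1 to 12 rows; each row shifts and turns the pose as measured when the row begins, along the tool's axes as they then stand; what a row does not reach is not made up. A row lasts 1/8 s, in which the tool goes at most 62.5 mm and 10.7 degrees, less where a joint would pass 70% of its speed; a pose out of reach is approached as far as the arm can. A call is refused whole if a number of a shift passes 62.5 or a number of a turn 10.7, either way. A call with a gripper value outside its range is refused whole. The fingers move at their own pace and stop on an object; the grip force is fixed at half the most. Time passes only in rows, so rows that do not move let the fingers close. It gives the time, the measured TCP pose, the force and the opening at its end, in the units of the state.
- bot.get_obs(): the state, without advancing time (a new reading comes with each control period).
- bot.camera(name): name is "side" or "top" or "wrist"; returns a dict with "img" (384x512x3 uint8, blue, green, red), "depth" (384x512 float32, m along the optical axis (not along the pixel's ray), 0 where there is no reading), "fx", "fy", "cx", "cy" (pixels), "R" (3x3) and "t" (3): a world point X has camera coordinates R X + t; the wrist camera has in their place "T_tool_cam" (4x4, takes a point from camera to tool coordinates, whose origin is the TCP and whose axes are the flange's). Camera axes: x right, y down, z forward; pixel columns grow to the right and rows downward; lengths in m; the calibration is good to about 2 mm. A picture is of the moment at which its call begins: read the wrist's pose just before it.
- bot.job_done(): hands the job in, once; it reports no verdict.
The state is a dict: "clock": time; "joint_pos": joint angles; "joint_vel": joint speeds; "tau": joint torques, N m; "eef_pos": TCP position; "tool_rot": TCP orientation; "ft_force": force on the tool from outside, world axes, zero at the start; "ft_torque": the same for the moment, N m; "grip_width": finger opening in m.
Only numpy, scipy, OpenCV 4.12 (cv2) and the standard library are available. Lean on these libraries where they do the work, as an engineer would, in place of code of your own. Each camera call takes 0.05 s, during which the arm holds its last target.

## Task

Set the microplate shaker going four steps faster: with a fingertip, gently push its finned speed dial (the larger one, at the left as you face the panel from the robot's side) round clockwise by exactly four clicks from where it stands, without pinching it. Then press the square start key fully in and let it come back out. Leave the round timer dial, the microplates on the platform and the things around the shaker as they are.

Things in the scene. Friction and masses are not known exactly. Their poses are not given: they have to be found in the camera images.
- speed_dial (a joint): black speed dial, rad; grows as it turns clockwise seen from above. It rests only in click positions 0.419 rad (24 degrees) apart, 0 to 4.19, with a stop at each end; starts in one of the first four. Leaving a click takes about 0.06 N m (3 N of push at 20 mm from the axis, more nearer it), falling to nothing half-way on, whence it snaps into the next by itself
- speed_axis (a point): on the dial's axis at the console's surface, turning with the dial: z out of the console along the axis (12 degrees off vertical, leaning to the robot's side), x along the fin to its pointing end (white line). Round skirt 54 mm across, 7 mm high; one upright fin across its middle: 50 mm long (25 mm either side of the axis), 11 mm thick, top 26 mm above the console
- speed_pointer (a point): top of the pointing end of the dial's fin, 25 mm from the axis, 26 mm above the console; turns with the dial
- start_key (a joint): travel of the sprung light-coloured square start key into the console, m: 0 out, 0.004 fully in. It needs about 4 N to go fully in and springs back
- key_top (a point): centre of the top of the start key, 19 mm square, 10 mm above the console when out, 84 mm from the speed dial's axis, on its right; z points out of the console (the key is pressed along -z)
- timer_dial (a joint): rotation of the smaller black timer dial (round, no fin, 36 mm diameter at the foot, 16 mm high) at the right end of the console, rad; smooth, starts anywhere; to be left alone
- timer_rim (a point): mark on the top rim of the timer dial, 14 mm from its axis, 16 mm above the console
- shaker: the white shaker, 285 mm deep (x), 250 mm wide (y), fixed to the bench; origin under its middle, x points away from its front. The console slopes along its front (67 mm high at the front edge, 93 mm at its rear); behind it the aluminium platform, top 113 mm high, carries the two plates (tops 130 mm high)
- plate_left: clear lidded 24-well microplate 128 x 86 x 16.5 mm, loose on the platform, left one; origin at the centre of its underside
- plate_right: the same, right one
- tube_rack: blue tube rack 200 x 60 x 50 mm, loose on the bench right of the shaker; origin at the centre of its underside
- tip_box: pipette tip box 126 x 86 x 85 mm, loose on the bench left of the shaker; origin at the centre of its underside
- marker: marker pen 134 mm long, 14 mm thick, lying in front of the shaker; origin under its middle
- amber_bottle: brown bottle 90 mm in diameter, 200 mm high, standing to the left; origin at the centre of its underside

How it is judged:
On the way, in this order (a step that is already met when the one before it is completed fails the run):
1. the speed dial rests four clicks further clockwise (distance of speed_pointer from where it was at the start of the episode between 0.0347 and 0.0394 m and velocity of joint speed_dial between -0.3 and 0.3 rad/s), for 0.3 s.
2. the start key is pressed fully in with the dial there (distance of speed_pointer from where it was at the start of the episode between 0.0347 and 0.0394 m and value of joint start_key above 0.003 m), for 0.05 s.
At the end, for the whole second after the job is handed in: the speed dial rests four clicks (96 degrees, within about 8) clockwise of where it started, the start key is out again (within 0.8 mm), the timer dial's rim has moved less than 5 mm, the plates less than 12 mm and the other things less than 30 mm (all of step 1 and value of joint start_key below 0.0008 m and distance of timer_rim from where it was at the start of the episode below 0.005 m and distance of each of plate_left, plate_right from where it was at the start of the episode below 0.012 m and distance of each of tube_rack, tip_box, marker, amber_bottle from where it was at the start of the episode below 0.03 m); the robot touches nothing.
It fails at once if the start key is pressed while the dial is not four clicks up (value of joint start_key above 0.002 m and not (distance of speed_pointer from where it was at the start of the episode between 0.0347 and 0.0394 m)).
It fails at once if the speed dial is pushed with more than 20 N (contact force between the fingers and speed_dial above 20 N).
It fails at once if the speed dial is pinched: the fingers straddle its fin (contact force between the fingers and speed_dial above 0.5 N and z of the grasp point in the frame of speed_axis below 0.041 m and y of the grasp point in the frame of speed_axis between -0.006 and 0.006 m and x of the grasp point in the frame of speed_axis between -0.035 and 0.035 m).
It fails at once if the timer dial is turned (distance of timer_rim from where it was at the start of the episode above 0.005 m).
It fails at once if a plate on the platform is lifted or shifted by more than 12 mm, or another thing by more than 30 mm (distance of any of plate_left, plate_right from where it was at the start of the episode above 0.012 m or distance of any of tube_rack, tip_box, marker, amber_bottle from where it was at the start of the episode above 0.03 m).
It also fails if it takes over 53 s, if anything falls off the work surface, if the arm or the gripper's body presses on something with over 40 N, if the wrist force passes 120 N, or if a joint passes its speed limit or range.

## Working session

There is one attempt and no reset: what is moved stays moved. The work goes in short steps, Python scripts to look and compute and a shell command to move; the robot and the scene stay as the last step left them, time stands still between calls to the robot, and variables do not carry over. Pictures are saved under pics/ and viewed, and the job is handed in when it is done.

```bash
ls; mkdir -p pics; python3 - <<'E'
from workcell import bot
import cv2,numpy as np
print(bot.get_obs())
for n in ["side","top","wrist"]:
    c=bot.camera(n); cv2.imwrite(f"pics/{n}0.png",c["img"]); np.savez(f"pics/{n}0.npz",**c)
    print(n,{k:v for k,v in c.items() if k not in("img","depth")})
E
```

```text
pics
{'clock': 0.0, 'joint_pos': array([1.34600651e+00, 2.41405386e-01, 3.71848684e-03, 1.33521295e+00,
       6.66810041e-06, 1.57081742e+00]), 'joint_vel': array([ 0.00063147,  0.00098526,  0.00142318, -0.00146799,  0.00090397,
        0.00038732]), 'tau': array([-5.10702266e-04, -3.72324550e+01,  2.52404183e+01,  1.70813635e-02,
        3.30604928e-05, -2.25552952e-06]), 'eef_pos': array([0.11130601, 0.48679664, 0.23041457]), 'tool_rot': array([ 1.12168842e-01,  9.93688605e-01, -1.04474984e-03, -1.21265588e-04]), 'ft_force': array([-0.11208244, -0.30614074,  0.03801103]), 'ft_torque': array([ 0.02490468, -0.00509947, -0.0502063 ]), 'grip_width': 0.08536692704019237}
side {'fx': 458.12439522346403, 'fy': 458.12439522346403, 'cx': 260.6398709034635, 'cy': 194.78051767663896, 'R': array([[ 0.80187874, -0.59741598, -0.00919936],
       [-0.45951436, -0.60679383, -0.64857366],
       [ 0.38188616,  0.52430467, -0.7610963 ]]), 't': array([-0.40504599,  0.43322819,  0.86294839])}
top {'fx': 350.885761137949, 'fy': 350.885761137949, 'cx': 262.48559405201667, 'cy': 190.80671509479626, 'R': array([[ 6.30280158e-03, -9.99979861e-01,  7.42841447e-04],
       [-9.95744350e-01, -6.34440357e-03, -9.19398642e-02],
       [ 9.19427255e-02, -1.60201453e-04, -9.95764284e-01]]), 't': array([0.13052215, 0.62622554, 0.99598048])}
wrist {'fx': 301.2538069090479, 'fy': 301.2538069090479, 'cx': 254.02944703949805, 'cy': 187.3445998645844, 'T_tool_cam': array([[-2.59428731e-04, -9.65584772e-01, -2.60088411e-01,
         6.67596371e-02],
       [ 9.99999884e-01, -1.45093202e-04, -4.58801353e-04,
         1.86974160e-03],
       [ 4.05274540e-04, -2.60088500e-01,  9.65584698e-01,
        -1.42529154e-01],
       [ 0.00000000e+00,  0.00000000e+00,  0.00000000e+00,
         1.00000000e+00]])}
```

View pics/side0.png

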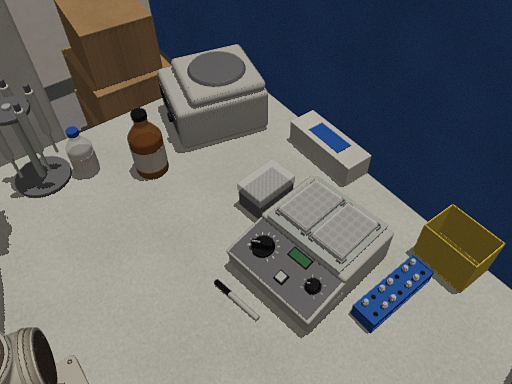

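View pics/top0.png

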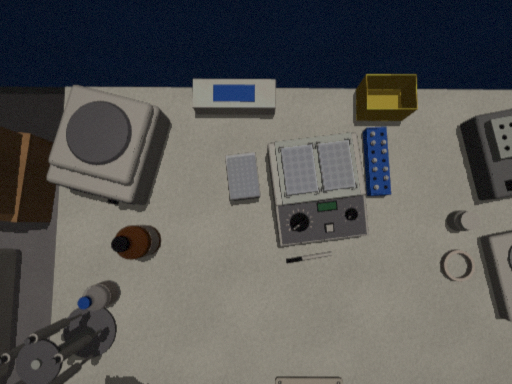

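View pics/wrist0.png

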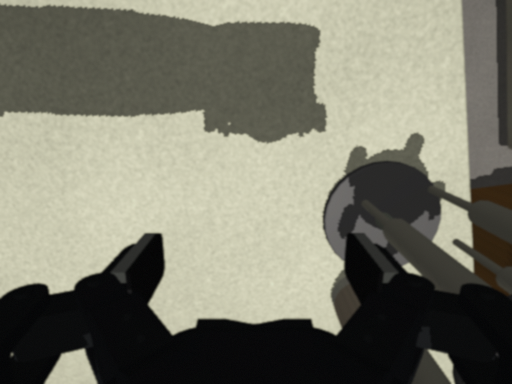

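The side and top views show the shaker, with the speed dial at about (299,222) in the top view, the key at (329,228) and the timer at (351,214). Next I'll zoom in and measure.

```bash
cat > h.py <<'E'
import numpy as np,cv2
from scipy.spatial.transform import Rotation as Ro
def world(c,u,v,Rt=None,d=None):
    d=c["depth"][int(round(v)),int(round(u))] if d is None else d
    p=np.array([(u-c["cx"])/c["fx"]*d,(v-c["cy"])/c["fy"]*d,d])
    if "R" in c: return c["R"].T@(p-c["t"])
    T=c["T_tool_cam"]; q=T[:3,:3]@p+T[:3,3]
    return Ro.from_quat(Rt["tool_rot"]).apply(q)+Rt["eef_pos"]
def proj(c,X):
    p=c["R"]@np.asarray(X)+c["t"]; return c["fx"]*p[0]/p[2]+c["cx"],c["fy"]*p[1]/p[2]+c["cy"]
E
python3 - <<'E'
from h import *
t=dict(np.load("pics/top0.npz")); s=dict(np.load("pics/side0.npz"))
for n,u,v in [("dial",299,222),("dialL",285,232),("key",329,228),("timer",351,214),("frontL",282,243),("frontR",364,236),("rearL",275,207),("rearR",366,199),("platL",298,170),("tb",242,176),("rack",378,160),("marker",310,257)]:
    print("top",n,world(t,u,v).round(4))
for n,u,v in [("dial",263,245),("key",281,277),("timer",313,286)]: print("side",n,world(s,u,v).round(4))
cv2.imwrite("pics/a.png",np.hstack([cv2.resize(t["img"][190:250,265:375],None,fx=5,fy=5,interpolation=cv2.INTER_CUBIC)]))
cv2.imwrite("pics/b.png",cv2.resize(s["img"][215:325,225:335],None,fx=5,fy=5,interpolation=cv2.INTER_CUBIC))
E
```

```text
top dial [0.535  0.036  0.1046]
top dialL [0.5073 0.0715 0.0717]
top key [ 0.5192 -0.0482  0.0836]
top timer [ 0.5575 -0.1056  0.0975]
top frontL [0.4769 0.0795 0.0672]
top frontR [ 0.4952 -0.1679 -0.0008]
top rearL [0.5756 0.0999 0.0873]
top rearR [ 0.6055 -0.1764 -0.0018]
top platL [0.6721 0.0408 0.1288]
top tb [0.6611 0.1915 0.0847]
top rack [ 0.7168 -0.2017  0.0391]
top marker [ 0.4336 -0.0057  0.0095]
side dial [0.531  0.0245 0.0993]
side key [ 0.518  -0.056   0.0861]
side timer [ 0.5531 -0.1168  0.0971]
```

View pics/a.png

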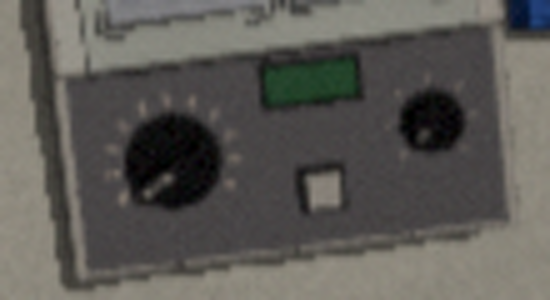

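View pics/b.png

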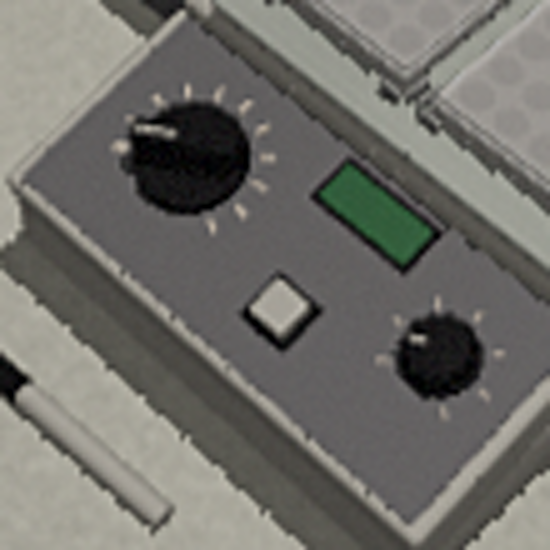

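The pointer's white line points front-left. I'll shut the gripper and move over the console for a closer wrist view.

```bash
python3 -m crank '[[[-42,-29,-4,0,255],[-42,-29,-4,0,255],[-42,-29,-4,0,255],[-42,-29,-4,0,255],[-42,-29,-4,0,255],[-42,-29,-4,0,255],[-42,-29,-4,0,255],[-42,-29,-4,0,255],[-42,-29,-4,0,255],[-42,-29,-4,0,255]]]'; cat >> h.py <<'E'
def snap(n,tag):
    from workcell import bot
    o=bot.get_obs(); c=bot.camera(n); cv2.imwrite(f"pics/{tag}.png",c["img"]); np.savez(f"pics/{tag}.npz",**c,tool_rot=o["tool_rot"],eef_pos=o["eef_pos"]); return o,c
E
python3 -c "
from h import *
o,c=snap('wrist','w1');print(o['clock'],o['eef_pos'],o['tool_rot'],o['grip_width'])"
```

```text
clock: 1.4
eef_pos: [0.4646, 0.102, 0.2697]
tool_rot: [0.108, 0.994, -0.002, -0.001]
ft_force: [0.4, 1.3, -0.6]
grip_width: -0.0003
1.4 [0.46455682 0.10201696 0.26970892] [ 1.07691829e-01  9.94182273e-01 -1.91950894e-03 -6.28013457e-04] -0.0003007741831800749
```

View pics/w1.png

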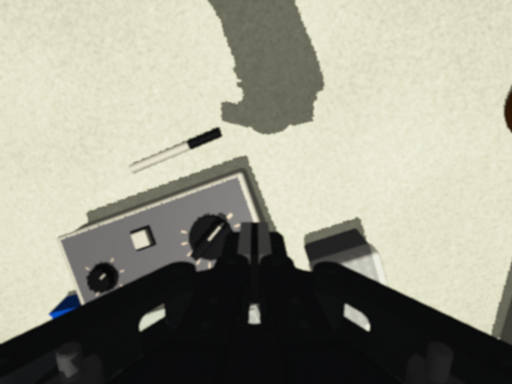

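```bash
python3 -m crank '[[[5,-52,20,0,255],[5,-52,20,0,255],[0,0,20,0,255],[0,0,0,0,255]]]'; python3 -c "
from h import *
o,c=snap('wrist','w2');print(o['clock'],o['eef_pos'],o['tool_rot'],o['grip_width'])
cv2.imwrite('pics/w2b.png',cv2.resize(c['img'][100:300,100:340],None,fx=3,fy=3,interpolation=cv2.INTER_CUBIC))"
```

```text
clock: 1.95
eef_pos: [0.4361, -0.0064, 0.2076]
tool_rot: [0.113, 0.994, -0.004, 0.001]
ft_force: [0.4, 0.3, 0.7]
grip_width: -0.0002
1.95 [ 0.43609907 -0.00637914  0.20764139] [ 0.11262584  0.99362998 -0.00372049  0.00102092] -0.00024278673636271122
```

View pics/w2.png

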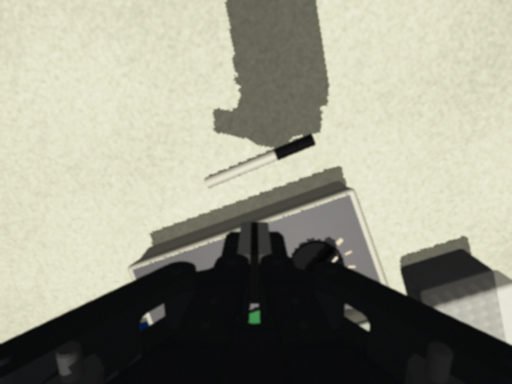

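View pics/w2b.png

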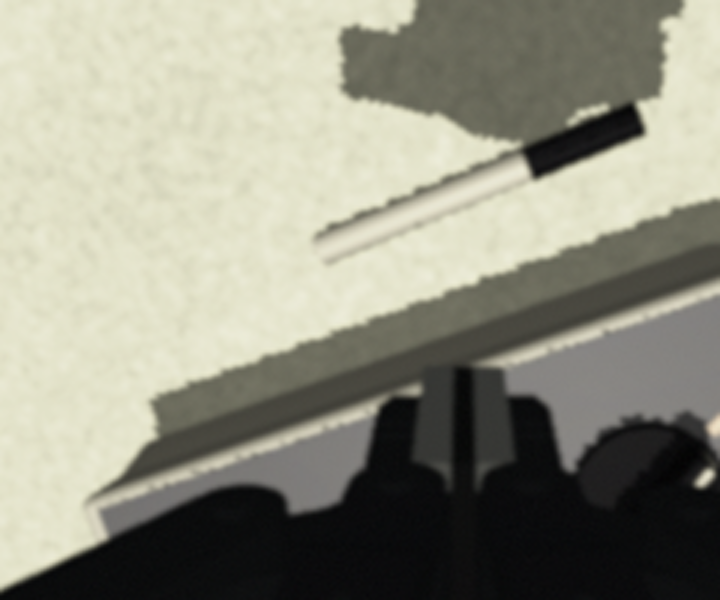

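The fingers hide the panel from here, because the camera sits on the robot's side of the tool. I'll go further forward and higher.

```bash
python3 -m crank '[[[-30,5,-30,-9,255],[-45,5,-30,-9,255],[-45,3,0,0,255],[-40,5,0,0,255],[0,0,0,0,255]]]'; python3 -c "
from h import *
o,c=snap('wrist','w3');print(o['clock'],o['eef_pos'],o['tool_rot'],o['grip_width'])"
```

```text
clock: 2.62
eef_pos: [0.6004, 0.0164, 0.2735]
tool_rot: [-0.053, 0.999, -0.004, 0.003]
ft_force: [-0.9, -0.3, -0.7]
grip_width: 0.0004
2.625 [0.60041972 0.01643987 0.27352341] [-0.05321594  0.99857112 -0.00398103  0.00281672] 0.00038459328400191007
```

View pics/w3.png

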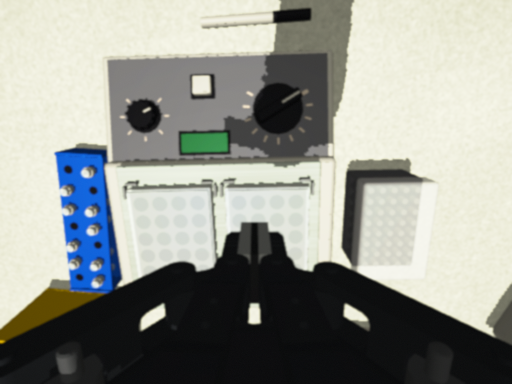

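```bash
python3 -c "
from h import *
c=dict(np.load('pics/w3.npz'))
cv2.imwrite('pics/w3b.png',cv2.resize(c['img'][60:160,235:335],None,fx=6,fy=6,interpolation=cv2.INTER_CUBIC))
g=np.clip(c['img'].astype(float)*1.8,0,255).astype('uint8')
cv2.imwrite('pics/w3c.png',cv2.resize(g[60:160,235:335],None,fx=6,fy=6,interpolation=cv2.INTER_CUBIC))
P=np.array([world(c,u,v,c) for u in range(110,330,4) for v in range(62,158,4)])
d=np.array([c['depth'][v,u] for u in range(110,330,4) for v in range(62,158,4)])
P=P[d>0]
# ransac plane
rng=np.random.default_rng(0);best=0
for _ in range(500):
    a=P[rng.choice(len(P),3,False)];n=np.cross(a[1]-a[0],a[2]-a[0]);l=np.linalg.norm(n)
    if l<1e-6: continue
    n/=l; m=abs((P-a[0])@n)<.0015
    if m.sum()>best: best=m.sum();M=m
Q=P[M];m0=Q.mean(0);n=np.linalg.svd(Q-m0)[2][2];n*=np.sign(n[2])
print(len(P),best,m0,n,np.degrees(np.arccos(n[2])),np.degrees(np.arctan2(n[1],n[0])))
np.savez('plane.npz',m0=m0,n=n)
H=np.zeros((100,100))
for v in range(60,160):
  for u in range(235,335): H[v-60,u-235]=(world(c,u,v,c)-m0)@n
h=np.clip(H*1000*8,0,255).astype('uint8')
cv2.imwrite('pics/w3h.png',np.hstack([cv2.resize(h,None,fx=4,fy=4,interpolation=0),cv2.resize(cv2.cvtColor(g[60:160,235:335],6),None,fx=4,fy=4)]))
"
```

```text
1310 1020 [ 0.54166437 -0.03203844  0.0802369 ] [-0.20654162 -0.02775753  0.97804401] 12.028514551522358 -172.3457710561915
```

View pics/w3c.png

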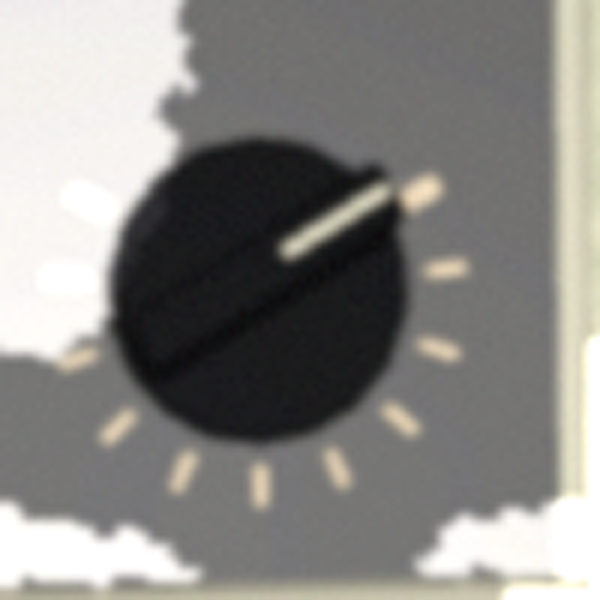

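View pics/w3h.png

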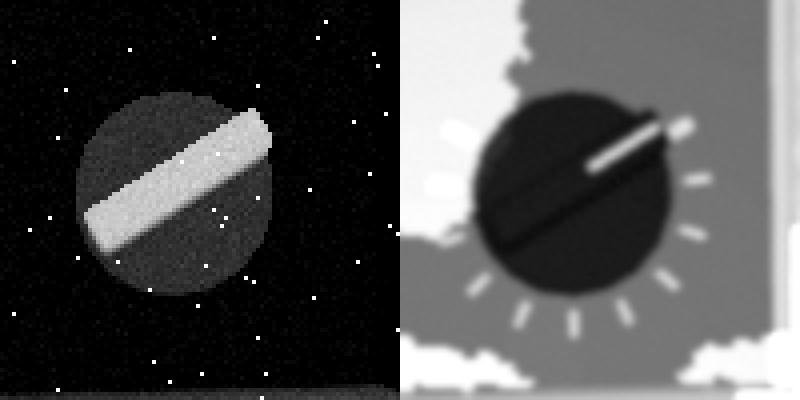

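```bash
cat >> h.py <<'E'
def frame():
    z=np.load('plane.npz'); n=z['n']; m0=z['m0']
    up=np.array([0,0,1.]); ey=np.cross(n,np.cross(up,n)); # uphill
    ey/=np.linalg.norm(ey)
    ex=ey; ly=np.cross(n,ex) # ex uphill (away), ly left, n out
    return m0,ex,ly,n
def cloud(c,u0=235,u1=335,v0=60,v1=160):
    m0,ex,ly,n=frame()
    out=[]
    for v in range(v0,v1):
        for u in range(u0,u1):
            if c["depth"][v,u]>0:
                q=world(c,u,v,c)-m0; out.append([q@ex,q@ly,q@n,u,v])
    return np.array(out)
def dial(c,**k):
    K=cloud(c,**k); f=K[(K[:,2]>.022)&(K[:,2]<.030)]
    med=np.median(f[:,:2],0); f=f[np.linalg.norm(f[:,:2]-med,axis=1)<.035]
    r=cv2.minAreaRect((f[:,:2]*1000).astype(np.float32))
    b=cv2.boxPoints(r); 
    d=[b[1]-b[0],b[2]-b[1]]; d=max(d,key=np.linalg.norm)
    return r,np.degrees(np.arctan2(d[1],d[0]))%180,np.median(f[:,2]),K
E
python3 -c "
from h import *
c=dict(np.load('pics/w3.npz'))
r,a,h,K=dial(c); print(r,a,h)
m0,ex,ly,n=frame();print(ex,ly,n)
s=K[(K[:,2]>.005)&(K[:,2]<.009)]; print('skirt',cv2.minEnclosingCircle((s[:,:2]*1000).astype(np.float32)))
cen=np.array(r[0])/1000; print('axis foot world',m0+ex*cen[0]+ly*cen[1])
K=cloud(c,u0=175,u1=225,v0=60,v1=110); k=K[(K[:,2]>.0075)&(K[:,2]<.013)]; r=cv2.minAreaRect((k[:,:2]*1000).astype(np.float32)); print('key',r,np.median(k[:,2]),m0+ex*r[0][0]/1000+ly*r[0][1]/1000+n*.01)
K=cloud(c,u0=235,u1=275,v0=215,v1=275); 
# fingertip pixels in tool frame
T=c['T_tool_cam']
for u in range(225,290,6):
  v=228;d=c['depth'][v,u]; p=np.array([(u-c['cx'])/c['fx']*d,(v-c['cy'])/c['fy']*d,d]); print(u,(T[:3,:3]@p+T[:3,3]).round(4))
"
python3 - <<'E'
import cv2,numpy as np
c=np.load('pics/w3.npz')
cv2.imwrite('pics/fing.png',cv2.resize(np.clip(c['img'][210:320,200:310]*2.5,0,255).astype('uint8'),None,fx=5,fy=5,interpolation=cv2.INTER_CUBIC))
E
```

```text
((3.1136350631713867, 67.81539916992188), (11.335326194763184, 49.974613189697266), 30.017885208129883) 120.01788 0.024845758493211294
[0.96932956 0.13027007 0.20839846] [-0.13319449  0.99108992  0.        ] [-0.20654162 -0.02775753  0.97804401]
skirt ((34.084983825683594, 73.8905258178711), 57.45124053955078)
axis foot world [0.53564987 0.03557833 0.08088577]
key ((-23.029348373413086, -11.86039924621582), (17.978910446166992, 19.05567741394043), 87.11425018310547) 0.008980644218629267 [ 0.51885567 -0.04707077  0.08521805]
225 [-0.0613 -0.0295  0.1611]
231 [-0.0541 -0.0216  0.1439]
237 [-0.0539 -0.0154  0.1435]
243 [ 0.0113 -0.0031 -0.012 ]
249 [ 0.0112 -0.0003 -0.0116]
255 [ 0.0115  0.0025 -0.0125]
261 [ 0.0115  0.0053 -0.0124]
267 [ 0.0115  0.0081 -0.0124]
273 [-0.054   0.0214  0.1439]
279 [-0.0544  0.0276  0.1448]
285 [-0.0539  0.0336  0.1435]
```

View pics/fing.png

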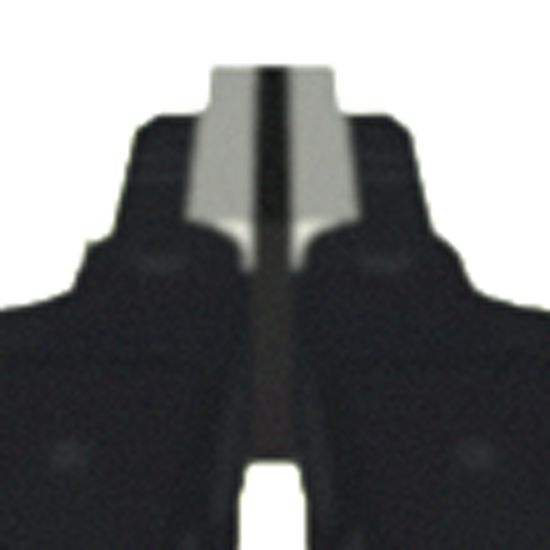

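Measurements agree with the given sizes: fin 50.0 x 11.3 mm, key 84 mm from the axis, tilt 12.0°. The pointer is at click 0, so the target is 96° clockwise of it. I'll move to a spot in front of the fin, above it, turned to square the fingertip face to the fin.

```bash
python3 -m crank '[[[30,8,45,0,255],[40,10,50,0,255],[27,7,48,0,255],[0,0,0,-10.3,255],[0,0,0,-10.3,255],[0,0,0,-10.3,255],[0,0,0,0,255]]]'; python3 -c "
from h import *
o,c=snap('wrist','w4');print(o['clock'],o['eef_pos'],o['tool_rot'],o['joint_pos'])
r=Ro.from_quat(o['tool_rot']).as_matrix();print(r[:,0],r[:,1])"
```

```text
clock: 3.55
eef_pos: [0.4881, 0.0315, 0.1299]
tool_rot: [-0.327, 0.945, -0.005, 0.001]
ft_force: [-1.0, 0.2, -0.6]
grip_width: 0.0001
3.55 [0.48805154 0.03152859 0.12992572] [-0.32671008  0.94511098 -0.00497811  0.00098946] [ 0.07015897  0.28597851 -0.20979259  1.07052883 -0.00910091 -0.59551146]
[-0.78651909 -0.61756442  0.00138249] [-0.61754471  0.78647149 -0.01005627]
```

View pics/w4.png

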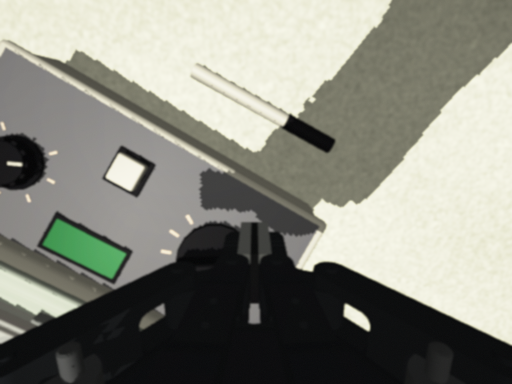

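```bash
python3 - <<'E'
from h import *
m0,ex,ly,n=frame()
for nm,b in [("top",(280,318,205,240)),("side",(240,285,225,265))]:
    c=dict(np.load(f"pics/{nm}0.npz"))
    K=cloud(c,*b); 
    # local plane offset
    g=K[abs(K[:,2])<.006]; print(nm,"plane off",np.median(g[:,2]))
    K[:,2]-=np.median(g[:,2])
    f=K[(K[:,2]>.019)&(K[:,2]<.032)]; f=f[np.linalg.norm(f[:,:2]-np.median(f[:,:2],0),axis=1)<.035]
    r=cv2.minAreaRect((f[:,:2]*1000).astype(np.float32)); print(len(f),r, f[:,:2].mean(0))
    cen=np.array(r[0])/1000; print(m0+ex*cen[0]+ly*cen[1])
for nm in ["w3","w4"]:
    c=dict(np.load(f"pics/{nm}.npz"))
    b=(175,225,60,110) if nm=="w3" else (95,165,135,205)
    K=cloud(c,*b); k=K[(K[:,2]>.0075)&(K[:,2]<.013)]; r=cv2.minAreaRect((k[:,:2]*1000).astype(np.float32)); print(nm,'key',r)
c=dict(np.load("pics/w3.npz")); T=c['T_tool_cam']
for v in [224,227,232,236,240,246,254,262]:
  out=[]
  for u in range(215,295):
    d=c['depth'][v,u]
    if 0<d<.16:
      p=np.array([(u-c['cx'])/c['fx']*d,(v-c['cy'])/c['fy']*d,d]); out.append(T[:3,:3]@p+T[:3,3])
  out=np.array(out)
  if len(out): print(v,"y",out[:,1].min().round(4),out[:,1].max().round(4),"x",np.median(out[:,0]).round(4),"z",np.median(out[:,2]).round(4),"ends x,z",out[0].round(3),out[-1].round(3))
E
```

```text
top plane off -0.0010685349010726545
80 ((4.148166179656982, 64.94738006591797), (12.108720779418945, 48.785377502441406), 30.50812530517578) [0.00463468 0.06543281]
[0.53703468 0.03287064 0.08110137]
side plane off 0.0005514450456405029
119 ((2.893075942993164, 63.012718200683594), (11.317697525024414, 48.26517868041992), 29.279712677001953) [0.0027241  0.06198469]
[0.53607577 0.03078971 0.08083981]
w3 key ((-23.029348373413086, -11.86039924621582), (17.978910446166992, 19.05567741394043), 87.11425018310547)
w4 key ((-23.178836822509766, -12.15949821472168), (19.095273971557617, 19.104869842529297), 89.91870880126953)
224 y -0.0043 0.0088 x 0.0113 z -0.007 ends x,z [ 0.011 -0.004 -0.006] [ 0.011  0.009 -0.007]
227 y -0.0041 0.0085 x 0.0113 z -0.0107 ends x,z [ 0.011 -0.004 -0.01 ] [ 0.012  0.009 -0.012]
232 y -0.0097 0.0142 x 0.011 z -0.0159 ends x,z [ 0.007 -0.01  -0.006] [ 0.007  0.014 -0.007]
236 y -0.0113 0.0156 x 0.0108 z -0.0197 ends x,z [ 0.007 -0.011 -0.011] [ 0.007  0.016 -0.012]
240 y -0.0112 0.0157 x 0.0108 z -0.024 ends x,z [ 0.007 -0.011 -0.016] [ 0.007  0.016 -0.016]
246 y -0.011 0.0155 x 0.0108 z -0.0296 ends x,z [ 0.008 -0.011 -0.023] [ 0.007  0.016 -0.022]
254 y -0.0111 0.0156 x 0.0114 z -0.0376 ends x,z [ 0.008 -0.011 -0.031] [ 0.007  0.016 -0.03 ]
262 y -0.0116 0.016 x 0.0125 z -0.0458 ends x,z [ 0.012 -0.012 -0.045] [ 0.012  0.016 -0.046]
```

The top, side and wrist views (the last corrected by the 2.2 mm lateral offset seen on the fingertips) put the axis foot at about (0.536, 0.0327, 0.081). Now I'll go to the spot just before contact.

```bash
cat > rel.py <<'E'
from h import *
from workcell import bot
o=bot.get_obs(); R=Ro.from_quat(o['tool_rot']).as_matrix(); p=o['eef_pos']
C=np.array([.5306,.0320]); q=p[:2]-C
a=np.degrees(np.arctan2(-R[1,0],-R[0,0]))
foot=np.array([.536,.0327,.081]); n=np.array([-.2065,-.0278,.978])
print("t",round(o['clock'],2),"pos",p.round(4),"push-dir deg",a.round(1),"=> dial clicks if flush",((37.1-a)/24).round(2))
print("tool coords of TCP rel C: x %.1f y %.1f mm"%tuple(1000*np.array([q@R[:2,0],q@R[:2,1]])),"h above console %.1f"%(1000*(p-foot)@n),"force",o['ft_force'].round(1))
E
python3 -m crank '[[[-6,-5,15,0,255],[-4,-4,15,0,255],[0,0,7,0,255],[0,0,0,0,255],[0,0,0,0,255]]]'; python3 rel.py
```

```text
clock: 4.22
eef_pos: [0.5021, 0.0302, 0.09]
tool_rot: [-0.324, 0.946, -0.005, 0.0]
ft_force: [0.3, -0.6, -0.6]
grip_width: 0.0
t 4.22 pos [0.5021 0.0302 0.09  ] push-dir deg 37.8 => dial clicks if flush -0.03
tool coords of TCP rel C: x 23.6 y 16.0 mm h above console 15.8 force [ 0.3 -0.6 -0.6]
```

```bash
python3 -m crank '[[[-3.5,0,0,0,255],[-3,0,0,0,255],[-1.8,1.6,-0.6,6,255],[-1.8,1.6,-0.6,6,255],[-1.8,1.6,-0.6,6,255],[0,0,0,0,255]]]'; python3 rel.py
```

```text
clock: 4.97
eef_pos: [0.5057, 0.0377, 0.091]
tool_rot: [-0.166, 0.986, -0.009, -0.004]
ft_force: [-0.4, -1.4, 0.0]
grip_width: -0.0002
t 4.97 pos [0.5057 0.0377 0.091 ] push-dir deg 19.2 => dial clicks if flush 0.75
tool coords of TCP rel C: x 21.7 y 13.6 mm h above console 15.9 force [-0.4 -1.4  0. ]
```

```bash
python3 -m crank '[[[-3,1,0,0,255],[-2,1,0,0,255],[0,0,0,0,255]]]'; python3 rel.py; python3 -c "
from h import *
o,c=snap('side','s1')
cv2.imwrite('pics/s1b.png',cv2.resize(c['img'][205:305,215:315],None,fx=6,fy=6,interpolation=cv2.INTER_CUBIC))"
```

```text
clock: 5.35
eef_pos: [0.5059, 0.0379, 0.091]
tool_rot: [-0.168, 0.986, -0.012, -0.008]
ft_force: [-1.9, -2.9, 1.2]
grip_width: -0.0001
t 5.35 pos [0.5059 0.0379 0.091 ] push-dir deg 19.3 => dial clicks if flush 0.74
tool coords of TCP rel C: x 21.4 y 13.7 mm h above console 15.9 force [-1.9 -2.9  1.2]
```

View pics/s1b.png

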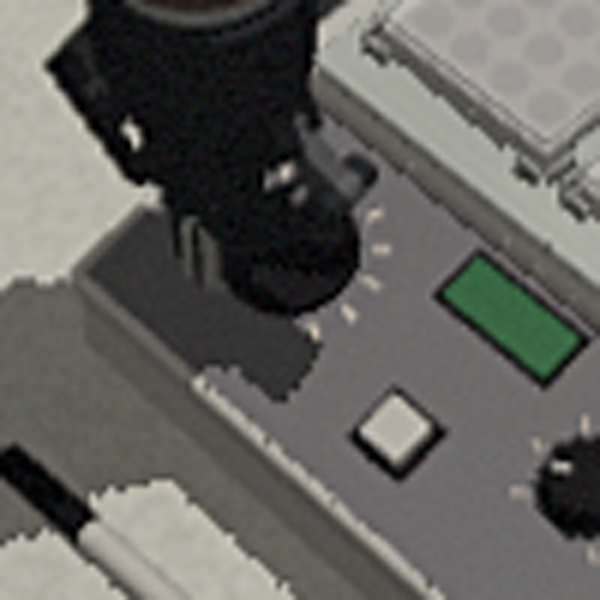

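The dial is in contact but not yet moving. Small steps only build about 3.5 N, so I'll use slightly larger single rows and read after each.

```bash
python3 -m crank '[[[-5,1.5,0,0,255]]]'; python3 rel.py; python3 -m crank '[[[-5,1.5,0,0,255]]]'; python3 rel.py
```

```text
clock: 5.52
eef_pos: [0.507, 0.0391, 0.0908]
tool_rot: [-0.168, 0.986, -0.013, -0.011]
ft_force: [-13.9, -10.3, 11.7]
grip_width: 0.0001
t 5.53 pos [0.507  0.0391 0.0908] push-dir deg 19.3 => dial clicks if flush 0.74
tool coords of TCP rel C: x 19.9 y 14.5 mm h above console 15.3 force [-13.9 -10.3  11.7]
clock: 5.65
eef_pos: [0.5115, 0.0426, 0.0908]
tool_rot: [-0.168, 0.986, -0.013, -0.011]
ft_force: [-2.5, -0.4, 1.9]
grip_width: 0.0001
t 5.65 pos [0.5115 0.0426 0.0908] push-dir deg 19.3 => dial clicks if flush 0.74
tool coords of TCP rel C: x 14.5 y 16.4 mm h above console 14.4 force [-2.5 -0.4  1.9]
```

```bash
python3 -c "
from h import *
o,c=snap('side','s2');print(o['ft_force'])
o,d=snap('wrist','w5')
g=lambda i:cv2.resize(np.clip(i*1.8,0,255).astype('uint8'),None,fx=4,fy=4,interpolation=cv2.INTER_CUBIC)
cv2.imwrite('pics/s2b.png',np.hstack([g(c['img'][205:305,215:315]),g(d['img'][180:280,170:270])]))"; python3 rel.py
```

```text
[-2.46088584 -0.39919021  1.94548413]
t 5.75 pos [0.5115 0.0427 0.0907] push-dir deg 19.3 => dial clicks if flush 0.74
tool coords of TCP rel C: x 14.5 y 16.5 mm h above console 14.3 force [-2.9 -1.   1.5]
```

View pics/s2b.png

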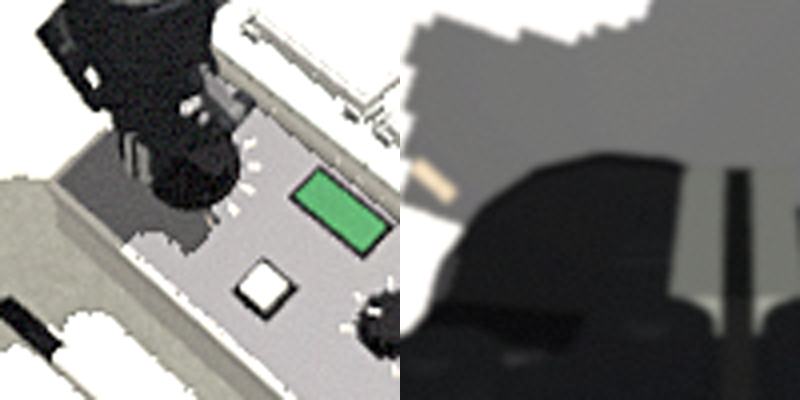

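```bash
cat >> h.py <<'E'
def fin(c,cen=(3.5,65.6)):
    # fin-top points within the dial, fit line through known centre
    K=cloud(c,100,420,90,330); q=K[:,:2]*1000-np.array(cen); r=np.hypot(*q.T)
    s=(K[:,2]>.021)&(K[:,2]<.0285)&(r<29); q=q[s]
    if len(q)<10: return len(q),None
    # angle candidates: maximise pts within 6mm
    A=np.radians(np.arange(0,180,.5)); best=[(np.abs(-np.sin(a)*q[:,0]+np.cos(a)*q[:,1])<6.3).sum() for a in A]
    b=np.array(best); m=np.degrees(A[b>=b.max()]);
    return len(q),b.max(),m.min(),m.max(),q.min(0),q.max(0)
E
python3 -c "
from h import *
for w in ['w3','w5']:
  c=dict(np.load(f'pics/{w}.npz')); print(w,fin(c))"
```

```text
w3 (557, np.int64(551), np.float64(120.50000000000001), np.float64(120.50000000000001), array([-13.84302195, -21.23211901]), array([15.95710959, 24.9113121 ]))
w5 (166, np.int64(100), np.float64(176.0), np.float64(177.0), array([-28.10615291, -22.33668871]), array([-2.91394379,  8.13030571]))
```

```bash
cat >> h.py <<'E'
def fin(c,cen=(3.5,65.6)):
    m0,ex,ly,n=frame(); K=cloud(c,60,450,60,340); q=K[:,:2]*1000-np.array(cen); r=np.hypot(*q.T)
    W=m0+K[:,:1]*ex+K[:,1:2]*ly+K[:,2:3]*n
    t=Ro.from_quat(c['tool_rot']).inv().apply(W-c['eef_pos'])
    s=(K[:,2]>.021)&(K[:,2]<.0285)&(r<29)&~((abs(t[:,0])<.014)&(abs(t[:,1]-.002)<.019)); q=q[s]
    if len(q)<10: return len(q),None
    A=np.arange(0,180,.5); b=np.array([(np.abs(-np.sin(a)*q[:,0]+np.cos(a)*q[:,1])<6.3).sum() for a in np.radians(A)])
    m=A[b>=b.max()]
    return len(q),b.max(),m.min(),m.max(),q.min(0),q.max(0)
E
python3 -c "
from h import *
for w in ['w3','w5']:
  c=dict(np.load(f'pics/{w}.npz')); print(w,fin(c))"
```

```text
w3 (571, np.int64(565), np.float64(120.5), np.float64(120.5), array([-16.4189688 , -21.23211901]), array([15.95710959, 24.9113121 ]))
w5 (93, np.int64(93), np.float64(65.5), np.float64(94.5), array([ -5.8314217 , -22.33668871]), array([-2.91394379, -2.75017639]))
```

```bash
cat >> h.py <<'E'
def finpts(c,cen=(3.5,65.6)):
    m0,ex,ly,n=frame(); K=cloud(c,60,450,60,340); q=K[:,:2]*1000-np.array(cen); r=np.hypot(*q.T)
    W=m0+K[:,:1]*ex+K[:,1:2]*ly+K[:,2:3]*n
    t=Ro.from_quat(c['tool_rot']).inv().apply(W-c['eef_pos'])
    s=(K[:,2]>.021)&(K[:,2]<.0285)&(r<29)&~((abs(t[:,0])<.014)&(abs(t[:,1]-.002)<.019)); return q[s]
E
python3 -c "
from h import *
c=dict(np.load('pics/w5.npz')); q=finpts(c)
for a in range(-24,0,3):
  s=q[(q[:,1]>=a)&(q[:,1]<a+3)]
  if len(s): print(a+1.5,s[:,0].min().round(1),s[:,0].max().round(1),len(s))"
```

```text
-22.5 -3.3 -3.3 1
-19.5 -4.3 -4.3 1
-13.5 -4.9 -4.7 2
-10.5 -5.0 -2.9 25
-7.5 -5.5 -3.2 37
-4.5 -5.8 -4.2 25
-1.5 -5.7 -5.6 2
```

The fin's visible edge lies at about 97°, so the dial has moved one click. That push showed a force spike, so from here I'll back off, re-square the finger and push in finer rows with contact further out on the fin.

```bash
python3 -m crank '[[[4,0,-1.5,0,255],[0,0,-1.5,10,255],[0,0,0,10,255],[0,0,0,0,255]]]'; python3 rel.py; python3 -c "
from h import *
o,c=snap('wrist','w6');q=finpts(c)
print(len(q))
for a in range(-24,0,3):
  s=q[(q[:,1]>=a)&(q[:,1]<a+3)]
  if len(s): print(a+1.5,s[:,0].min().round(1),s[:,0].max().round(1),len(s))"
```

```text
clock: 6.25
eef_pos: [0.5108, 0.0432, 0.0951]
tool_rot: [0.009, 1.0, -0.013, -0.005]
ft_force: [-0.6, -0.0, 0.0]
grip_width: 0.0003
t 6.25 pos [0.5108 0.0432 0.0951] push-dir deg -1.0 => dial clicks if flush 1.59
tool coords of TCP rel C: x 20.0 y 10.8 mm h above console 18.7 force [-0.6 -0.   0. ]Traceback (most recent call last):
  File "<string>", line 3, in <module>
    o,c=snap('wrist','w6');q=finpts(c)
                             ~~~~~~^^^
  File "h.py", line 54, in finpts
    m0,ex,ly,n=frame(); K=cloud(c,60,450,60,340); q=K[:,:2]*1000-np.array(cen); r=np.hypot(*q.T)
                          ~~~~~^^^^^^^^^^^^^^^^^
  File "h.py", line 26, in cloud
    q=world(c,u,v,c)-m0; out.append([q@ex,q@ly,q@n,u,v])
      ~~~~~^^^^^^^^^
  File "h.py", line 8, in world
    return Ro.from_quat(Rt["tool_rot"]).apply(q)+Rt["eef_pos"]
                        ~~^^^^^^^^^^^^
KeyError: 'tool_rot'
```

```bash
python3 -m crank '[[[1.5,3,2,0,255],[0,0,0,0,255]]]'; python3 rel.py;  python3 -m crank '[[[-2.5,0.6,0,0,255]]]'; python3 rel.py; python3 -m crank '[[[-2.5,0.6,0,0,255]]]'; python3 rel.py
```

```text
clock: 6.55
eef_pos: [0.5095, 0.0466, 0.093]
tool_rot: [0.007, 1.0, -0.013, -0.005]
ft_force: [-0.3, -0.0, 0.0]
grip_width: -0.0
t 6.55 pos [0.5095 0.0466 0.093 ] push-dir deg -0.8 => dial clicks if flush 1.58
tool coords of TCP rel C: x 21.3 y 14.3 mm h above console 16.8 force [-0.3 -0.   0. ]
clock: 6.68
eef_pos: [0.5108, 0.047, 0.0927]
tool_rot: [0.006, 1.0, -0.013, -0.006]
ft_force: [-5.0, -1.3, 3.7]
grip_width: -0.0003
t 6.67 pos [0.5108 0.047  0.0927] push-dir deg -0.7 => dial clicks if flush 1.58
tool coords of TCP rel C: x 20.0 y 14.8 mm h above console 16.3 force [-5.  -1.3  3.7]
clock: 6.8
eef_pos: [0.5111, 0.0472, 0.0924]
tool_rot: [0.006, 1.0, -0.014, -0.008]
ft_force: [-8.1, -1.3, 5.4]
grip_width: -0.0001
t 6.8 pos [0.5111 0.0472 0.0924] push-dir deg -0.7 => dial clicks if flush 1.58
tool coords of TCP rel C: x 19.7 y 15.0 mm h above console 15.9 force [-8.1 -1.3  5.4]
```

```bash
python3 -c "
from h import *
o,c=snap('wrist','w7');c=dict(np.load('pics/w7.npz'));q=finpts(c)
print(len(q),o['ft_force'])
for a in range(-24,24,3):
  s=q[(q[:,1]>=a)&(q[:,1]<a+3)]
  if len(s): print(a+1.5,s[:,0].min().round(1),s[:,0].max().round(1),len(s))
m0,ex,ly,n=frame()
H=np.zeros((120,160))
for v in range(180,300):
  for u in range(170,330): H[v-180,u-170]=(world(c,u,v,c)-m0)@n
h=np.clip(H*1000*8,0,255).astype('uint8')
g=np.clip(c['img'][180:300,170:330]*2.2,0,255).astype('uint8')
cv2.imwrite('pics/w7b.png',np.hstack([cv2.resize(cv2.cvtColor(h,8),None,fx=2.4,fy=2.4,interpolation=0),cv2.resize(g,None,fx=2.4,fy=2.4,interpolation=2)]))
"
```

```text
0 [-8.09660397 -1.32275231  5.39764235]
```

View pics/w7b.png

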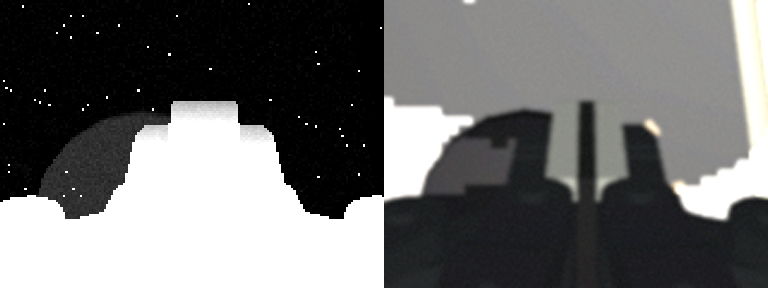

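```bash
python3 -m crank '[[[5,0,0,0,255],[0,0,-40,0,255],[-35,-5,-45,0,255],[-40,-10,-10,0,255],[0,0,0,0,255]]]'; python3 -c "
from h import *
o,c=snap('wrist','w8');c=dict(np.load('pics/w8.npz'));print(fin(c),o['eef_pos'],o['clock'])
"
```

```text
clock: 7.48
eef_pos: [0.5846, 0.0344, 0.1883]
tool_rot: [0.005, 1.0, -0.013, -0.008]
ft_force: [-1.1, -0.1, 0.0]
grip_width: 0.0003
(1011, np.int64(1011), np.float64(94.0), np.float64(97.5), array([ -7.81186798, -22.97705615]), array([ 7.3951542 , 27.13345077])) [0.58455633 0.03435301 0.188282  ] 7.475
```

View pics/w8.png

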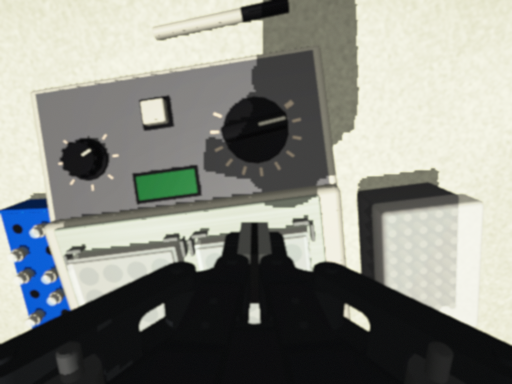

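The dial is cleanly at click 1 (fin at 96°) and nothing else has moved. The earlier pushes also showed an upward drag on the finger, so I'll come back a bit higher and lift slightly while pushing.

```bash
python3 -m crank '[[[40,5,10,0,255],[38,4,30,0,255],[0,0,30,0,255],[0,0,0,0,255],[0,0,0,0,255]]]'; python3 rel.py
```

```text
clock: 8.15
eef_pos: [0.4972, 0.0439, 0.1165]
tool_rot: [0.004, 1.0, -0.013, -0.01]
ft_force: [-0.3, 1.2, -0.2]
grip_width: -0.0
t 8.15 pos [0.4972 0.0439 0.1165] push-dir deg -0.4 => dial clicks if flush 1.56
tool coords of TCP rel C: x 33.5 y 11.6 mm h above console 42.4 force [-0.3  1.2 -0.2]
```

```bash
python3 -m crank '[[[-5,2,11,0,255],[-3,1,8,0,255],[0,0,0,0,255],[0,0,0,0,255]]]'; python3 rel.py
```

```text
clock: 8.65
eef_pos: [0.5082, 0.0468, 0.098]
tool_rot: [0.004, 1.0, -0.012, -0.008]
ft_force: [0.5, 0.2, -0.3]
grip_width: 0.0001
t 8.65 pos [0.5082 0.0468 0.098 ] push-dir deg -0.4 => dial clicks if flush 1.56
tool coords of TCP rel C: x 22.5 y 14.6 mm h above console 22.0 force [ 0.5  0.2 -0.3]
```

```bash
python3 -m crank '[[[-1.5,0.5,1.5,0,255]]]'; python3 rel.py|tail -1; python3 -m crank '[[[-2.5,0.6,-0.5,0,255]]]'; python3 rel.py|tail -1; python3 -m crank '[[[-2.5,0.6,-0.5,0,255]]]'; python3 rel.py|tail -1
```

```text
clock: 8.78
eef_pos: [0.5099, 0.0473, 0.0967]
tool_rot: [0.004, 1.0, -0.012, -0.007]
ft_force: [-0.4, -0.7, 0.9]
grip_width: -0.0
tool coords of TCP rel C: x 20.8 y 15.1 mm h above console 20.3 force [-0.4 -0.7  0.9]
clock: 8.9
eef_pos: [0.5108, 0.0476, 0.0967]
tool_rot: [0.004, 1.0, -0.013, -0.009]
ft_force: [-5.3, -1.5, 0.8]
grip_width: -0.0
tool coords of TCP rel C: x 19.9 y 15.4 mm h above console 20.2 force [-5.3 -1.5  0.8]
clock: 9.02
eef_pos: [0.511, 0.0477, 0.0967]
tool_rot: [0.004, 1.0, -0.013, -0.012]
ft_force: [-6.6, -0.7, 2.4]
grip_width: -0.0001
tool coords of TCP rel C: x 19.7 y 15.6 mm h above console 20.1 force [-6.6 -0.7  2.4]
```

```bash
python3 -m crank '[[[-3.2,0.8,-0.7,0,255]]]'; python3 rel.py|tail -1; python3 -m crank '[[[-3.2,0.8,-0.7,0,255]]]'; python3 rel.py|tail -1; 
```

```text
clock: 9.15
eef_pos: [0.5112, 0.0479, 0.0968]
tool_rot: [0.004, 1.0, -0.014, -0.015]
ft_force: [-7.7, -1.9, 4.1]
grip_width: 0.0001
tool coords of TCP rel C: x 19.5 y 15.7 mm h above console 20.1 force [-7.7 -1.9  4.1]
clock: 9.28
eef_pos: [0.5112, 0.0479, 0.0968]
tool_rot: [0.004, 1.0, -0.015, -0.018]
ft_force: [-7.7, -2.1, 3.0]
grip_width: -0.0001
tool coords of TCP rel C: x 19.6 y 15.7 mm h above console 20.2 force [-7.7 -2.1  3. ]
```

```bash
python3 -c "
from h import *
o,c=snap('side','s3')
g=np.clip(c['img'].astype(float)*1.7,0,255).astype('uint8')
cv2.imwrite('pics/s3b.png',cv2.resize(g[205:275,220:300],None,fx=9,fy=8,interpolation=cv2.INTER_CUBIC))"
```

```text
(no output)
```

View pics/s3b.png

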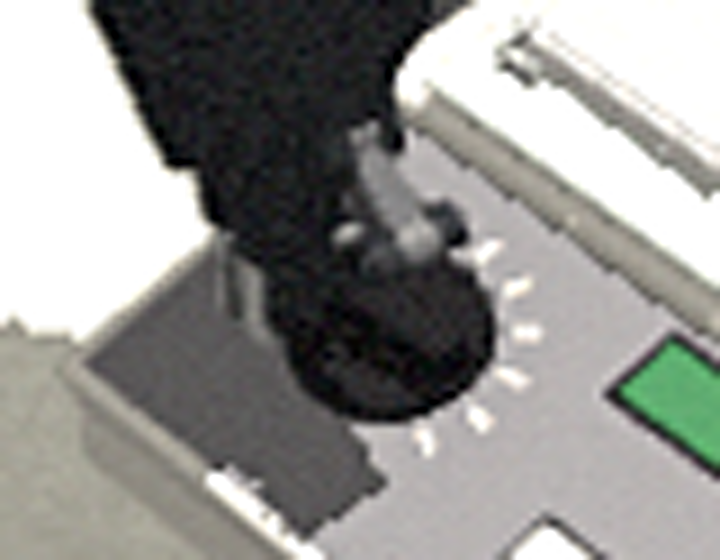

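```bash
python3 -c "
from h import *
m0,ex,ly,n=frame()
for nm in ['side0','s3']:
  c=dict(np.load(f'pics/{nm}.npz')); K=cloud(c,225,300,210,275); q=K[:,:2]*1000-np.array([2.9,63.0])
  H=K[:,2]*1000
  img=np.full((75,75),-9.)
  for (a,b),h in zip(q,H):
    i,j=int(round(37-a)),int(round(37-b))
    if 0<=i<75 and 0<=j<75: img[i,j]=max(img[i,j],h)
  cv2.imwrite(f'pics/hm_{nm}.png',cv2.resize(np.clip(img*5+20,0,255).astype('uint8'),None,fx=5,fy=5,interpolation=0))
a=cv2.imread('pics/hm_side0.png');b=cv2.imread('pics/hm_s3.png');cv2.imwrite('pics/hm.png',np.hstack([a,b]))
"
```

```text
(no output)
```

View pics/hm.png

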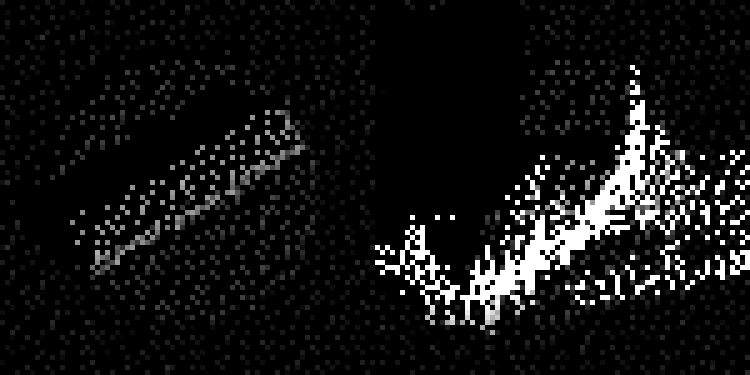

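```bash
python3 -c "
from h import *
o=[]
for nm in ['side0','s3']:
  c=dict(np.load(f'pics/{nm}.npz')); K=cloud(c,225,300,210,275); q=K[:,:2]*1000-np.array([2.9,63.0])
  H=K[:,2]*1000
  img=np.zeros((400,400,3),'uint8'); img[:]=40
  for (a,b),h in zip(q,H):
    i,j=int(200-a*5),int(200-b*5)
    col=(120,120,120) if h<12 else (255,255,0) if h<21 else (0,255,0) if h<28.5 else (0,0,255) if h<50 else (0,0,120)
    if 0<=i<397 and 0<=j<397: cv2.circle(img,(j,i),2,col,-1)
  cv2.circle(img,(200,200),135,(255,255,255),1); o.append(img)
cv2.imwrite('pics/hm2.png',np.hstack(o))
"
```

```text
(no output)
```

View pics/hm2.png

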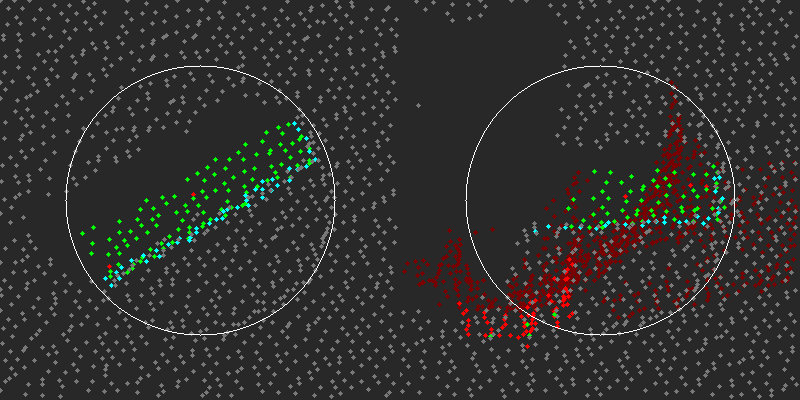

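```bash
python3 -c "
from h import *
from workcell import bot
o=bot.get_obs(); R=Ro.from_quat(o['tool_rot'])
c=dict(np.load('pics/s3.npz'))
P=[];uv=[]
for v in range(215,275):
  for u in range(225,300):
    if c['depth'][v,u]>0: P.append(world(c,u,v));uv.append((u,v))
P=np.array(P);uv=np.array(uv)
t=R.inv().apply(P-np.array([-.0006,-.002,0])-o['eef_pos'])*1000
s=(abs(t[:,0])<16)&(abs(t[:,1])<18)&(t[:,2]<6)&(t[:,2]>-30)
i=np.argsort(-t[s][:,2])
for k in i[:45:2]: print(uv[s][k],t[s][k].round(1))
"
```

```text
[256 242] [-14.4  -3.5   0.9]
[258 243] [-15.6  -9.4  -0.8]
[249 246] [ 5.4 -4.7 -1.4]
[260 244] [-15.4 -17.1  -5.7]
[246 244] [ 9.9  0.  -7. ]
[259 243] [-14.6 -14.5  -7.1]
[247 245] [ 9.9 -3.7 -7.5]
[249 245] [ 6.8 -6.8 -8.4]
[259 242] [-15.5 -13.3  -8.7]
[248 245] [ 8.8 -6.  -9.1]
[254 244] [ -3.  -11.9  -9.7]
[253 243] [ -2.2  -9.3 -11.2]
[253 244] [ -0.4 -11.8 -11.7]
[255 243] [ -5.3 -12.5 -12.2]
[247 244] [ 10.6  -4.9 -12.9]
[250 245] [  7.3 -11.5 -13.8]
[252 244] [  2.5 -12.2 -14.3]
[249 243] [  6.3  -6.3 -14.6]
[246 242] [ 10.3  -0.8 -15.5]
[244 240] [ 10.8   6.1 -15.5]
[248 243] [  9.   -6.5 -17. ]
[245 241] [ 11.5   1.2 -17.8]
[253 242] [ -0.4 -12.  -19. ]
```

```bash
cat >> h.py <<'E'
def sidefin(c,lymax=4,cen=(2.9,63.0)):
    K=cloud(c,225,300,210,275); q=K[:,:2]*1000-np.array(cen); H=K[:,2]*1000
    A=np.arange(0,180,1.)
    top=(H>21)&(H<28.3)&(q[:,1]<lymax)&(np.hypot(*q.T)<27); low=(H>4)&(H<10)&(q[:,1]<lymax)&(np.hypot(*q.T)<24)
    sc=[]
    for a in np.radians(A):
        d=abs(-np.sin(a)*q[:,0]+np.cos(a)*q[:,1]); sc.append((d[top]<5.7).sum()-(d[top]>=5.7).sum()-(d[low]<5.2).sum())
    sc=np.array(sc); m=A[sc>=sc.max()-1]; return top.sum(),sc.max(),m.min(),m.max()
E
python3 -c "
from h import *
for w in ['side0','s1','s2','s3']: print(w,sidefin(dict(np.load(f'pics/{w}.npz'))))"
```

```text
side0 (np.int64(67), np.int64(58), np.float64(120.0), np.float64(122.0))
s1 (np.int64(29), np.int64(10), np.float64(118.0), np.float64(118.0))
s2 (np.int64(56), np.int64(36), np.float64(95.0), np.float64(96.0))
s3 (np.int64(59), np.int64(52), np.float64(93.0), np.float64(93.0))
```

```bash
python3 -c "
from h import *
from workcell import bot
o=bot.get_obs(); R=Ro.from_quat(o['tool_rot']); f=R.inv().apply(o['ft_force']); m=R.inv().apply(o['ft_torque'])
print('F tool',f,'M tool',m); print('closest point r=FxM/F2 mm',1000*np.cross(f,m)/(f@f)); print(o['tau'])
d=f/np.linalg.norm(f); print(d)"
```

```text
F tool [ 8.12104426 -1.55553987 -4.17017552] M tool [ 0.38846087  1.60098949 -0.07599849]
closest point r=FxM/F2 mm [ 79.22706052 -11.69247001 158.64909408]
[ 6.54416364e-01 -4.04288614e+01  2.53130597e+01 -2.94153035e+00
  2.88480436e-01  2.01966061e-02]
[ 0.87693191 -0.16797132 -0.45030662]
```

Line-of-action analysis puts the contact at the outer pad corner (y +5.6 mm), as planned. Side-camera tracking has the fin at 93°, so it is 3° off click 1. I'll push a little harder for single rows.

```bash
python3 -m crank '[[[-4.2,1,-1.2,0,255]]]'; python3 rel.py|tail -1; python3 -c "
from h import *
o,c=snap('side','s4'); print(sidefin(c),o['ft_force'])"
```

```text
clock: 9.45
eef_pos: [0.5114, 0.048, 0.0971]
tool_rot: [0.004, 1.0, -0.016, -0.022]
ft_force: [-9.6, -2.3, 3.1]
grip_width: 0.0001
tool coords of TCP rel C: x 19.3 y 15.8 mm h above console 20.4 force [-9.6 -2.3  3.1]
(np.int64(64), np.int64(53), np.float64(92.0), np.float64(93.0)) [-9.6151792  -2.33933768  3.11344969]
```

```bash
python3 -c "
from h import *
from workcell import bot
for i in range(4):
  o,c=snap('side','s5'); print(o['clock'],sidefin(c),o['ft_force'].round(1),(o['eef_pos']*1000).round(2))"
```

```text
9.5 (np.int64(62), np.int64(52), np.float64(91.0), np.float64(95.0)) [-8.3 -3.   4.1] [511.42  48.    97.03]
9.55 (np.int64(60), np.int64(53), np.float64(91.0), np.float64(92.0)) [-8.7 -2.9  4.1] [511.38  48.01  96.98]
9.6 (np.int64(58), np.int64(50), np.float64(91.0), np.float64(94.0)) [-8.5 -2.7  4.1] [511.39  47.99  97.02]
9.65 (np.int64(61), np.int64(47), np.float64(91.0), np.float64(93.0)) [-9.3 -2.2  4.1] [511.38  47.98  97.03]
```

```bash
cat > tq.py <<'E'
from h import *
from workcell import bot
o=bot.get_obs(); R=Ro.from_quat(o['tool_rot']).as_matrix()
n=np.array([-.2065,-.0278,.978]); foot=np.array([.536,.0327,.081])
for L in (.16,.19,.211,.23):
    ps=o['eef_pos']-R[:,2]*L
    print(L,'torque on dial about axis (cw +) %.3f'%( n@(o['ft_torque']+np.cross(ps-foot,o['ft_force']))), 'F',np.linalg.norm(o['ft_force']).round(1))
E
python3 tq.py
```

```text
0.16 torque on dial about axis (cw +) 0.138 F 10.1
0.19 torque on dial about axis (cw +) 0.127 F 10.1
0.211 torque on dial about axis (cw +) 0.119 F 10.1
0.23 torque on dial about axis (cw +) 0.111 F 10.1
```

```bash
python3 -m crank '[[[-3,1,-2.5,0,255]]]'; python3 rel.py|tail -1; python3 tq.py | sed -n 3p; python3 -c "
from h import *
o,c=snap('side','s6'); print(sidefin(c),o['ft_force'])"
```

```text
clock: 9.82
eef_pos: [0.5109, 0.048, 0.0981]
tool_rot: [0.004, 1.0, -0.017, -0.026]
ft_force: [-5.7, -1.8, -3.1]
grip_width: -0.0001
tool coords of TCP rel C: x 19.8 y 15.8 mm h above console 21.5 force [-5.7 -1.8 -3.1]
0.211 torque on dial about axis (cw +) 0.162 F 6.7
(np.int64(61), np.int64(53), np.float64(91.0), np.float64(94.0)) [-5.66485262 -1.78602198 -3.11143121]
```

```bash
python3 -m crank '[[[-5.5,1.5,-0.5,0,255]]]'; python3 rel.py|tail -1; python3 tq.py | sed -n 3p; python3 -c "
from h import *
o,c=snap('side','s7'); print(sidefin(c),o['ft_force'])"
```

```text
clock: 10.0
eef_pos: [0.5121, 0.0485, 0.0974]
tool_rot: [0.004, 0.999, -0.018, -0.031]
ft_force: [-6.4, 1.1, 4.7]
grip_width: 0.0001
tool coords of TCP rel C: x 18.6 y 16.3 mm h above console 20.5 force [-6.4  1.1  4.7]
0.211 torque on dial about axis (cw +) 0.143 F 8.0
(np.int64(60), np.int64(57), np.float64(90.0), np.float64(90.0)) [-6.35874353  1.12023912  4.69832227]
```

```bash
python3 -m crank '[[[-5,1.5,-1,0,255]]]'; python3 rel.py|tail -1; python3 tq.py | sed -n 3p; python3 -c "
from h import *
o,c=snap('side','s8'); print(sidefin(c),o['ft_force'])"
```

```text
clock: 10.18
eef_pos: [0.5177, 0.0504, 0.098]
tool_rot: [0.004, 0.999, -0.017, -0.031]
ft_force: [-10.6, -3.0, 2.9]
grip_width: -0.0002
tool coords of TCP rel C: x 13.1 y 18.2 mm h above console 19.9 force [-10.6  -3.    2.9]
0.211 torque on dial about axis (cw +) 0.118 F 11.4
(np.int64(61), np.int64(55), np.float64(70.0), np.float64(71.0)) [-10.62427231  -3.04430779   2.87426079]
```

Click 2 reached (fin at about 71°). I'll back off and turn the tool to lead again.

```bash
python3 -m crank '[[[8,0,-1,0,255],[0,0,0,10,255],[0,0,0,10,255],[0,0,0,3,255],[0,0,0,0,255]]]'; python3 rel.py;  python3 -c "
from h import *
o,c=snap('side','s9'); print(sidefin(c),o['ft_force'])"
```

```text
clock: 10.85
eef_pos: [0.5142, 0.0516, 0.1016]
tool_rot: [0.21, 0.977, -0.022, -0.022]
ft_force: [0.1, -0.4, 0.3]
grip_width: 0.0002
t 10.85 pos [0.5142 0.0516 0.1016] push-dir deg -24.3 => dial clicks if flush 2.56
tool coords of TCP rel C: x 22.9 y 11.1 mm h above console 24.1 force [ 0.1 -0.4  0.3]
(np.int64(61), np.int64(57), np.float64(71.0), np.float64(73.0)) [ 0.14482139 -0.38614829  0.27235749]
```

```bash
python3 -m crank '[[[0.5,2.5,4,0,255],[0,0,0,0,255]]]'; python3 rel.py | tail -1; python3 -m crank '[[[-3.5,1.8,-0.5,0,255]]]'; python3 rel.py|tail -1; python3 -m crank '[[[-4.5,2.3,-0.7,0,255]]]'; python3 rel.py|tail -1;python3 -c "
from h import *
o,c=snap('side','s10'); print(sidefin(c),o['ft_force'])"
```

```text
clock: 11.15
eef_pos: [0.5151, 0.0542, 0.0974]
tool_rot: [0.209, 0.977, -0.021, -0.021]
ft_force: [-0.1, 0.6, -0.7]
grip_width: -0.0001
tool coords of TCP rel C: x 23.2 y 13.9 mm h above console 19.8 force [-0.1  0.6 -0.7]
clock: 11.28
eef_pos: [0.5181, 0.0544, 0.0975]
tool_rot: [0.209, 0.977, -0.022, -0.022]
ft_force: [-6.2, -1.3, 3.0]
grip_width: 0.0
tool coords of TCP rel C: x 20.6 y 15.3 mm h above console 19.2 force [-6.2 -1.3  3. ]
clock: 11.4
eef_pos: [0.5192, 0.0544, 0.0974]
tool_rot: [0.209, 0.977, -0.023, -0.026]
ft_force: [-12.6, -0.5, 8.0]
grip_width: 0.0002
tool coords of TCP rel C: x 19.6 y 15.8 mm h above console 18.9 force [-12.6  -0.5   8. ]
(np.int64(59), np.int64(58), np.float64(66.0), np.float64(71.0)) [-12.60428756  -0.45644059   8.02905728]
```

```bash
python3 -m crank '[[[-4,2,-1.5,0,255]]]'; python3 rel.py|tail -1; python3 tq.py | sed -n 3p;python3 -c "
from h import *
o,c=snap('side','s11'); print(sidefin(c),o['ft_force'])"
```

```text
clock: 11.58
eef_pos: [0.5245, 0.0548, 0.0984]
tool_rot: [0.208, 0.977, -0.023, -0.026]
ft_force: [-0.5, -0.5, -0.1]
grip_width: -0.0003
tool coords of TCP rel C: x 14.9 y 18.3 mm h above console 18.8 force [-0.5 -0.5 -0.1]
0.211 torque on dial about axis (cw +) -0.021 F 0.7
(np.int64(56), np.int64(54), np.float64(50.0), np.float64(51.0)) [-0.53624991 -0.45404418 -0.12579822]
```

Click 3 is done, on small force. One more to go.

```bash
python3 -m crank '[[[7,0,-1,0,255],[0,0,0,10,255],[0,0,0,10,255],[0,0,0,3,255],[0,0,0,0,255]]]'; python3 rel.py;  python3 -c "
from h import *
o,c=snap('side','s12'); print(sidefin(c),o['ft_force'],o['joint_pos'])"
```

```text
clock: 12.25
eef_pos: [0.5212, 0.0588, 0.1011]
tool_rot: [0.405, 0.914, -0.026, -0.018]
ft_force: [0.0, 0.6, -0.9]
grip_width: -0.0002
t 12.25 pos [0.5212 0.0588 0.1011] push-dir deg -47.8 => dial clicks if flush 3.54
tool coords of TCP rel C: x 26.2 y 11.0 mm h above console 22.0 force [ 0.   0.6 -0.9]
(np.int64(65), np.int64(52), np.float64(45.0), np.float64(46.0)) [ 0.00375594  0.64355701 -0.88788165] [ 0.12721029  0.42296559 -0.09034403  1.1141083  -0.02570985  0.96207577]
```

```bash
python3 -m crank '[[[-2,2.2,2,0,255],[0,0,0,0,255]]]'; python3 rel.py | tail -1; python3 -m crank '[[[-3.5,1.8,-0.7,0,255]]]'; python3 rel.py|tail -1; python3 -m crank '[[[-4,2,-1,0,255]]]'; python3 rel.py|tail -1;python3 -c "
from h import *
o,c=snap('side','s13'); print(sidefin(c),o['ft_force'])"
```

```text
clock: 12.55
eef_pos: [0.5245, 0.0588, 0.0991]
tool_rot: [0.404, 0.914, -0.025, -0.017]
ft_force: [-0.1, 0.1, -0.5]
grip_width: -0.0003
tool coords of TCP rel C: x 24.0 y 13.5 mm h above console 19.3 force [-0.1  0.1 -0.5]
clock: 12.68
eef_pos: [0.5278, 0.0575, 0.0995]
tool_rot: [0.404, 0.914, -0.026, -0.018]
ft_force: [-3.2, 0.6, -0.5]
grip_width: 0.0002
tool coords of TCP rel C: x 20.8 y 15.1 mm h above console 19.1 force [-3.2  0.6 -0.5]
clock: 12.8
eef_pos: [0.5289, 0.0569, 0.0995]
tool_rot: [0.404, 0.914, -0.026, -0.022]
ft_force: [-10.1, 5.8, 3.4]
grip_width: -0.0002
tool coords of TCP rel C: x 19.6 y 15.5 mm h above console 18.9 force [-10.1   5.8   3.4]
(np.int64(66), np.int64(60), np.float64(44.0), np.float64(44.0)) [-10.10359032   5.78497911   3.4133209 ]
```

```bash
python3 -m crank '[[[-4,2,-1.3,0,255]]]'; python3 rel.py|tail -1; python3 -c "
from h import *
o,c=snap('side','s14'); print(sidefin(c),o['ft_force'])"
```

```text
clock: 12.98
eef_pos: [0.5336, 0.055, 0.1004]
tool_rot: [0.403, 0.914, -0.026, -0.021]
ft_force: [-0.7, 0.4, -0.8]
grip_width: -0.0002
tool coords of TCP rel C: x 15.0 y 17.7 mm h above console 18.9 force [-0.7  0.4 -0.8]
(np.int64(78), np.int64(65), np.float64(25.0), np.float64(25.0)) [-0.65975023  0.4119055  -0.79122022]
```

Fin at 25°, target 24°. Now I'll back off, rise, and check from above.

```bash
python3 -m crank '[[[6,0,0,0,255],[3,0,-30,0,255],[0,0,-50,-10,255],[0,0,-20,-10.5,255],[0,0,0,-10.5,255],[0,0,0,-10.5,255],[0,0,0,-10.5,255],[-30,-10,0,0,255],[-20,-10,0,0,255],[0,0,0,0,255]]]'; python3 -c "
from h import *
o,c=snap('wrist','w9');c=dict(np.load('pics/w9.npz'));print(fin(c),o['eef_pos'],o['tool_rot'],o['clock'])
"
```

```text
clock: 14.28
eef_pos: [0.5911, 0.0505, 0.205]
tool_rot: [-0.05, 0.998, -0.015, -0.023]
ft_force: [-0.1, -0.5, -0.4]
grip_width: -0.0001
(855, np.int64(767), np.float64(25.0), np.float64(26.0), array([-24.46228343, -11.74461538]), array([23.93593235, 16.02204635])) [0.59111479 0.05053263 0.2049627 ] [-0.05007889  0.99835927 -0.01478947 -0.02349782] 14.275
```

View pics/w9.png

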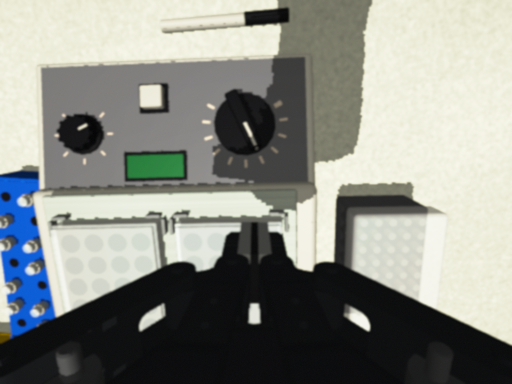

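The dial is at tick 4 (fit 25–26°, 24° nominal) and everything else is undisturbed. Next is the start key, at about (0.519, -0.049, 0.085).

```bash
python3 -m crank '[[[40,-45,10,0,255],[35,-42,10,0,255],[0,0,0,0,255],[0,0,0,0,255]]]'; python3 -c "
from h import *
o,c=snap('side','s15'); print(o['eef_pos'],o['tool_rot'])
R=Ro.from_quat(o['tool_rot']).as_matrix(); d=np.array([.519,-.049,.110])-o['eef_pos']; print((R.T@d*1000).round(1)); print(R[:,2])"
```

```text
clock: 14.82
eef_pos: [0.5204, -0.0437, 0.1908]
tool_rot: [-0.052, 0.998, -0.015, -0.023]
ft_force: [0.2, 0.3, -0.4]
grip_width: 0.0002
[ 0.52039897 -0.04374501  0.19080052] [-0.05186254  0.9982736  -0.01460754 -0.02338199]
[-2.  -2.9 80.9]
[-0.04516807 -0.03158994 -0.99847981]
```

```bash
python3 -m crank '[[[-1,-1.5,28,0,255],[-0.5,-1,28,0,255],[0,0,10,0,255],[0,0,0,0,255],[0,0,0,0,255]]]'; python3 -c "
from h import *
o,c=snap('side','s16'); print(o['eef_pos'],o['tool_rot'],o['ft_force'])
g=np.clip(c['img'].astype(float)*1.3,0,255).astype('uint8')
cv2.imwrite('pics/s16b.png',cv2.resize(g[215:305,235:335],None,fx=6,fy=6,interpolation=cv2.INTER_CUBIC))
R=Ro.from_quat(o['tool_rot']).as_matrix(); d=np.array([.519,-.049,.087])-o['eef_pos']; print((R.T@d*1000).round(1)); print(sidefin(c))"
```

```text
clock: 15.5
eef_pos: [0.5243, -0.0436, 0.1263]
tool_rot: [-0.056, 0.998, -0.015, -0.02]
ft_force: [0.3, -0.6, -0.0]
grip_width: 0.0001
[ 0.52425967 -0.04363245  0.12625173] [-0.05571715  0.99814222 -0.01488892 -0.01964777] [ 0.32969467 -0.56003821 -0.03667806]
[ 4.2 -3.7 39.6]
(np.int64(71), np.int64(62), np.float64(21.0), np.float64(23.0))
```

View pics/s16b.png

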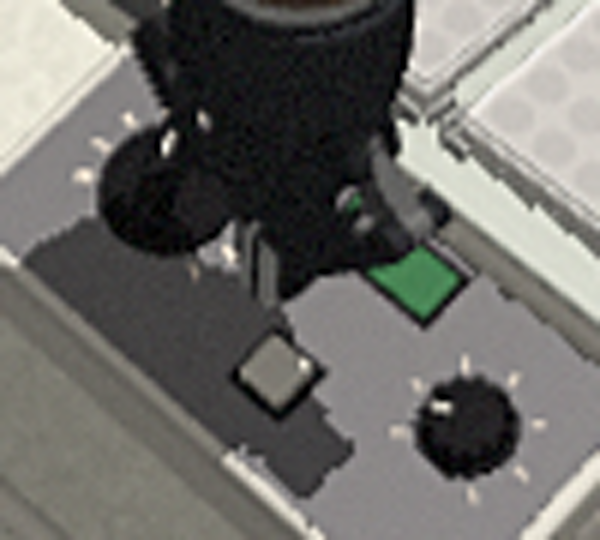

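```bash
python3 -c "
from h import *
m0,ex,ly,n=frame()
for nm,b in [('side0',(270,292,266,288)),('top0',(322,337,220,236))]:
  c=dict(np.load(f'pics/{nm}.npz')); K=cloud(c,*b); uv=K[:,3:].astype(int)
  g=c['img'][uv[:,1],uv[:,0]].mean(1); s=g>150; print(nm,s.sum(),K[s][:,:3].mean(0)*1000)
  k=K[s].mean(0); print(m0+ex*k[0]+ly*k[1]+n*k[2])
"
```

```text
side0 62 [-23.05973129 -16.56620057   9.22562817]
[ 0.51961294 -0.05171711  0.08445435]
top0 0 [nan nan nan]
[nan nan nan]<string>:6: RuntimeWarning: Mean of empty slice.
  ret = um.true_divide(
<string>:7: RuntimeWarning: Mean of empty slice.
```

```bash
python3 -m crank '[[[3,-3,15,0,255],[1,-1,13,0,255],[0,0,0,0,255],[0,0,0,0,255]]]'; python3 -c "
from h import *
from workcell import bot
o=bot.get_obs(); print(o['eef_pos'],o['ft_force'])
R=Ro.from_quat(o['tool_rot']).as_matrix(); d=np.array([.519,-.049,.087])-o['eef_pos']; print((R.T@d*1000).round(1))"
```

```text
clock: 16.05
eef_pos: [0.5199, -0.0496, 0.0976]
tool_rot: [-0.055, 0.998, -0.015, -0.019]
ft_force: [-0.5, -0.5, 0.5]
grip_width: 0.0004
[ 0.51990081 -0.04961139  0.09764299] [-0.51627126 -0.48585914  0.52240869]
[ 0.4  1.  10.6]
```

Well centred over the key. Now press in small steps while watching the force.

```bash
for i in 1; do python3 -m crank '[[[0,0.5,7,0,255],[0,0,0,0,255]]]'; done; python3 -m crank '[[[0,0,3,0,255]]]'; python3 -m crank '[[[0,0,3,0,255]]]'
```

```text
clock: 16.3
eef_pos: [0.5198, -0.0494, 0.0904]
tool_rot: [-0.055, 0.998, -0.015, -0.018]
ft_force: [0.2, -0.3, -0.5]
grip_width: -0.0001
clock: 16.42
eef_pos: [0.5201, -0.0495, 0.0877]
tool_rot: [-0.055, 0.998, -0.015, -0.018]
ft_force: [0.2, -1.3, 0.5]
grip_width: 0.0003
clock: 16.55
eef_pos: [0.5204, -0.0495, 0.0848]
tool_rot: [-0.055, 0.998, -0.015, -0.017]
ft_force: [-0.3, 0.4, 2.6]
grip_width: -0.0002
```

```bash
python3 -m crank '[[[0,0,3,0,255]]]'; python3 -m crank '[[[0,0,3,0,255]]]';  python3 -m crank '[[[0,0,3,0,255]]]'
```

```text
clock: 16.68
eef_pos: [0.5209, -0.0494, 0.0822]
tool_rot: [-0.056, 0.998, -0.015, -0.017]
ft_force: [-1.2, 1.0, 9.1]
grip_width: -0.0003
clock: 16.8
eef_pos: [0.5212, -0.0494, 0.0815]
tool_rot: [-0.056, 0.998, -0.015, -0.016]
ft_force: [-8.0, 2.3, 26.5]
grip_width: -0.0001
clock: 16.92
eef_pos: [0.5212, -0.0494, 0.0816]
tool_rot: [-0.056, 0.998, -0.015, -0.015]
ft_force: [-9.1, 1.2, 22.3]
grip_width: 0.0002
```

Key bottomed: it stalled at about 25 N after about 5 mm of travel. Release and verify.

```bash
python3 -m crank '[[[0,0,-10,0,255],[0,0,-30,0,255],[0,0,-50,0,255],[-35,5,-20,0,255],[-30,10,0,0,255],[0,0,0,0,255],[0,0,0,0,255]]]'; python3 -c "
from h import *
m0,ex,ly,n=frame()
o,c=snap('wrist','w10');c=dict(np.load('pics/w10.npz'));print(fin(c),o['eef_pos'],o['ft_force'],o['clock'])
o,s=snap('side','s17');print(sidefin(s))
a=dict(np.load('pics/side0.npz'))
for d in (a,s):
  K=cloud(d,270,292,266,288); uv=K[:,3:].astype(int); g=d['img'][uv[:,1],uv[:,0]].mean(1); k=K[g>125]; print('key h',len(k),np.median(k[:,2])*1000)
cv2.imwrite('pics/s17b.png',np.hstack([cv2.resize(x['img'][150:330,140:440],None,fx=1.3,fy=1.3) for x in (a,s)]))
"
```

```text
clock: 17.8
eef_pos: [0.5875, -0.0238, 0.1921]
tool_rot: [-0.055, 0.998, -0.015, -0.016]
ft_force: [-0.1, 0.7, -0.2]
grip_width: 0.0003
(1009, np.int64(948), np.float64(24.5), np.float64(24.5), array([-24.21002526, -12.26161889]), array([23.54085175, 15.92195214])) [ 0.58747137 -0.0238053   0.19212921] [-0.13715506  0.65483351 -0.23145955] 17.8
(np.int64(76), np.int64(66), np.float64(21.0), np.float64(24.0))
key h 70 9.065924127135098
key h 69 9.233185557970454
```

View pics/w10.png

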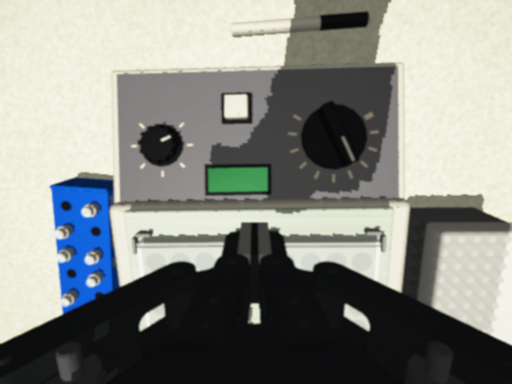

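View pics/s17b.png

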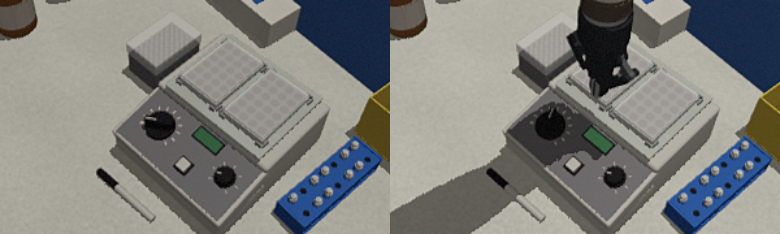

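```bash
python3 -c "
from workcell import bot
print(bot.job_done())"
```

```text
the job is handed in; nothing more can be done
None
```

The speed dial is four clicks further clockwise, the start key has been pressed fully in and is out again, and the job is handed in at about 18 s. One check is in doubt: the force on the dial during the first click.

- **Dial:** I pushed it one click at a time with the shut fingertips against one side of the fin. The fin went from 120.5° to 24.5° in the last wrist picture, a turn of 96°. The side camera agrees within its scatter (21–24°).
- **Key:** I pressed until the tip stalled after about 5 mm at roughly 25 N. After release the key top stood at 9.2 mm, against 9.1 mm before.
- **Surroundings:** In the before and after pictures the timer dial, plates, rack, tip box and marker look unmoved. I did not measure them, and the amber bottle is only partly in that last comparison. The arm was clear of everything when I handed in.

**Force in doubt:** The dial took more force than the stated 3 N. The wrist read about 8–15 N on the later clicks. Once, during the first click, it read about 21 N in total: 17 N sideways and 12 N upward. That is the reading on the whole tool, with about 1 N of noise, so I can't say whether contact on the dial briefly passed the 20 N limit. I kept later pushes to about 15 N or less.

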